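# Clear the coffee doser and take off its cap for refilling

### The job

The coffee doser on the counter is to be refilled: first swing its sprung lever all the way to the stop and let go so that it springs back home, which clears the last dose. Then unscrew the black cap; nobody knows whether this one has a right-hand or a left-hand thread, so try it one way and, if it comes up against a stop at once, the other way. Lift the cap straight off and finish while still holding it, upright and still, in the air clear above the neck, leaving the egg cup, bowl and rolling pin where they are.

Things in the scene. Friction and masses are not known exactly. Their poses are not given: they have to be found in the camera images.
- doser: Coffee doser fixed to the counter, position and yaw vary. Round upright aluminium chamber, 96 mm across, 114 to 180 mm above the counter, sloping shoulder up to 190 mm, filling neck on top; carried over a foot plate by a column on its far side. Origin on the chamber's vertical axis at counter height; z up, -x the front. Neck, cap and lever pivot are centred on this axis.
- doser_neck (a point): Centre of the rim of the filling neck, on the chamber's axis, 214 mm above the counter, inside the cap at the start. The neck carries short coarse threads, right-hand or left-hand: which one changes from time to time and cannot be seen. Right-hand: the cap loosens counter-clockwise seen from above; left-hand: clockwise. The doser's column, 68 mm behind the axis, ends at 160 mm.
- lever (a joint): Dosing lever, rad: 0 home, 0.80 at its stop. Level bar from under the chamber with an upright knob at its end. Pivots about the chamber's axis; at home it points to the doser's own -y and swings clockwise seen from above, towards the doser's front, as the value grows. The spring takes 2 N at the knob at home, 6 N at the stop; let go, it swings home in under a second.
- lever_knob (a point): Centre of the top of the lever's upright black knob: a cylinder 16 mm across and 42 mm tall, its top 150 mm above the counter, its axis 120 mm from the chamber's axis. The bar (9 mm thick) enters it at the bottom; the bar's top is 113 mm above the counter. Turns with the lever.
- cap: Loose ribbed round black screw cap, 57 mm across, 34 mm tall, 55 to 110 g, on the doser's neck. Origin: centre of its open underside, 192 mm above the counter when screwed home. z up; yaw equals the doser's when home. Tightening way: hard stop within 0.1 rad. Loosening way: turns with about 0.15 N m, free to lift from 0.6 rad, stop at 0.8 rad. Cannot be pulled off unturned.
- cap_top (a point): Centre of the cap's top face, 34 mm above its underside, 226 mm above the counter when screwed home. A light spring seal under it pushes the cap up by 1 to 3 mm as it is loosened. The shoulder of the doser is 2 mm below the cap's underside.
- eggcup: White ceramic egg cup, 50 mm across and 60 mm tall, standing on the doser's foot plate beneath the chamber. Origin: centre of its foot. Bystander.
- bowl: Steel mixing bowl, 170 mm across and 75 mm tall, open upward. Origin: centre of its underside. Bystander.
- board: Rectangular pine board, 260 by 360 by 18 mm, fixed. Origin: centre of its underside. Bystander.
- pin: Wooden rolling pin with two handles lying on the board, 48 mm across, 368 mm long along its own y. Origin: under its middle, on the board. Bystander.
There are look-alikes about, which are no part of the job. There is more than one size of the cap; the one meant has the size given above.

How it is judged:
By the outcome, as a careful person would: the job done as asked, in the order asked, and still so for the second after the job is handed in, while the arm keeps its last pose, push and grip.
It also fails if it takes over 58 s, if anything falls off the work surface, if the arm or the gripper's body presses on something with over 40 N, if the wrist force passes 120 N, or if a joint passes its speed limit or range.

### The arm

A 6-joint arm with a two-finger parallel gripper is mounted at the origin on the work surface. World frame = base frame: x ahead of the robot, y to its left, z up, the work surface at z = 0. Lengths are in m, angles in rad, forces in N, time in s.
With the tool pointing down it reaches from about 0.25 to 0.725 m from the base axis. Payload 4 kg.
Tool frame: the origin (TCP) lies midway between the tips of the shut fingers; the grasp point (between the pads) lies 19 mm behind it (bot.grip_point_offset is the distance from the TCP to the grasp point, in m); z points along the fingers, y is the line along which they close (so a half turn about z gives the same grasp; the last joint's range is limited). The gripper opens to 85 mm and grips with 20 to 120 N. Pads are 22 mm wide; open, the fingers measure 114 mm over their backs; the gripper's body (76 mm by 85 mm) begins 54 mm behind the grasp point. The pads swing forward as they close: fully open they stand 13 mm farther back than shut.
Start: joints at [-1.201, 0.241, 0.005, 1.335, 0, 1.571], TCP at [0.181, -0.466, 0.203] pointing down, gripper open.
Joint ranges: [-2.72, 2.72], [-1.05, 1.87], [-1.09, 1.28], [-1.99, 2.15], [-1.42, 1.44], [-3.14, 3.14]. Speed limits (rad/s): [2.79, 2.79, 3.14, 3.14, 3.14, 3.14].

### API

Orientations are given as a unit quaternion [x, y, z, w].
In Python, from workcell import bot gives the robot as it stands.
- The arm moves only by the tool step_arm, never from a script. Its argument "targets" is text: rows parted by semicolons, each of 7 numbers parted by spaces: the opening, from -1 (shut) to 1 (fully open), so that 0 is half open, then the shift along the world's x, y, z normalised to -1 to 1, where 1 is 0.5 m, then the turn, a rotation vector about the world's x, y, z normalised to -1 to 1, where 1 is pi/4 rad. In form: gripper x y z wx wy wz; .... A call has 1 to 10 rows; each row is the pose to reach, as a shift and turn from the pose commanded when the call began; what a row does not reach only later rows make up. A row lasts 1/12 s, in which the tool goes at most 41.7 mm and 7.16 degrees, less where a joint would pass 70% of its speed; a pose out of reach is approached as far as the arm can. A call with a number of a shift or a turn outside -1 to 1 is refused whole. A call with a gripper value outside its range is refused whole. The fingers move at their own pace and stop on an object; the grip force is fixed at half the most. Time passes only in rows, so rows that repeat a pose let the fingers close. It gives the time, the measured TCP pose, the force, the opening and the grip force at its end, in the units of the state.
- bot.get_obs(): the state, without advancing time (a new reading comes with each control period).
- bot.camera(name): name is "scene" or "top" or "wrist"; returns the picture (420x560x3 uint8, red, green, blue); there is no depth.
- bot.camera_info(name): a dict with "vertical_fov" (degrees; the focal length in pixels is half the picture's height over the tangent of half this angle, whatever the lens; pixels are square), "cx", "cy" (the principal point, pixels), "pose" (4x4, takes a point from camera to world coordinates). Camera axes: x right, y up, looking along -z (the intrinsics and any distortion apply to the point x, -y, -z); pixel columns grow to the right and rows downward; lengths in m; the calibration is good to about 2 mm. A picture is of the moment at which its call begins: read the wrist's pose just before it. camera_info takes no time and is no camera call; for the wrist camera it gives the pose at the moment of the call.
- bot.job_done(): hands the job in; it is judged then, once.
The state is a dict: "clock": time; "joint_pos": joint angles; "joint_vel": joint speeds; "tau": joint torques, N m; "eef_pos": TCP position; "tool_rot": TCP orientation; "ft_force": force on the tool from outside, world axes, zero at the start; "ft_torque": the same for the moment, N m; "grip_width": finger opening in m; "grasp_force": force on a finger pad.
Only numpy, scipy, OpenCV 4.12 (cv2) and the standard library are available. Lean on these libraries where they do the work, as an engineer would, in place of code of your own. Each camera call takes 0.05 s, during which the arm holds its last target. There are 200 camera calls.

## Working session

There is one attempt and no reset: what is moved stays moved. The work goes in short steps, Python scripts to look and compute and a tool call to move; the robot and the scene stay as the last step left them, time stands still between calls to the robot, and variables do not carry over. Pictures are saved under pics/ and viewed, at most 10 in all, crops included, and the job is handed in when it is done.

Besides the shell and the picture viewer there is one more tool, called after "Call:" by a JSON object that holds its "api" and its "payload". step_arm: Moves the arm, as the interface text tells. Scaled input: -1 to 1 covers 0.5 m each way for a shift and pi/4 rad each way for a turn. Its arguments: {"type":"object","properties":{"targets":{"type":"string"}},"required":["targets"]}

```bash
mkdir -p pics; python3 - <<'E'
from workcell import bot
import cv2,numpy as np
for n in ("scene","top"):
    im=bot.camera(n); cv2.imwrite(f"pics/{n}0.png",im[:,:,::-1])
    i=bot.camera_info(n); print(n,{k:(np.round(v,4).tolist() if k=='pose' else v) for k,v in i.items()})
print(bot.get_obs())
E
```

```text
scene {'vertical_fov': 48.70052885237722, 'cx': 275.5315017490163, 'cy': 211.86446579781312, 'pose': [[0.4252, -0.4756, 0.7701, 1.4102], [0.9051, 0.2239, -0.3615, -0.4303], [-0.0005, 0.8507, 0.5257, 0.746], [0.0, 0.0, 0.0, 1.0]]}
top {'vertical_fov': 50.61404032568329, 'cx': 266.64837115547414, 'cy': 208.79251894063566, 'pose': [[0.0101, 0.9923, -0.1231, 0.4173], [-0.9999, 0.0102, -0.0, -0.0492], [0.0013, 0.1231, 0.9924, 1.2416], [0.0, 0.0, 0.0, 1.0]]}
{'clock': 0.1, 'joint_pos': array([-1.20101151e+00,  2.41339929e-01,  3.89034273e-03,  1.33521216e+00,
        1.41164627e-05,  1.57082583e+00]), 'joint_vel': array([-0.00126875, -0.00181284,  0.00327706, -0.00070807,  0.00081237,
        0.00066224]), 'tau': array([ 2.13883730e-03, -3.73137188e+01,  2.53010452e+01,  1.08580964e-02,
       -1.24617671e-06,  8.80696945e-06]), 'eef_pos': array([ 0.18049172, -0.46563317,  0.20181287]), 'tool_rot': array([ 9.82958322e-01,  1.83826187e-01, -1.64545585e-04, -9.18107215e-04]), 'ft_force': array([ 0.50919364, -0.71131457,  0.61979939]), 'ft_torque': array([ 0.00920082, -0.01620359, -0.04795091]), 'grasp_force': 0.0, 'grip_width': 0.08541185740663403}
```

View pics/scene0.png

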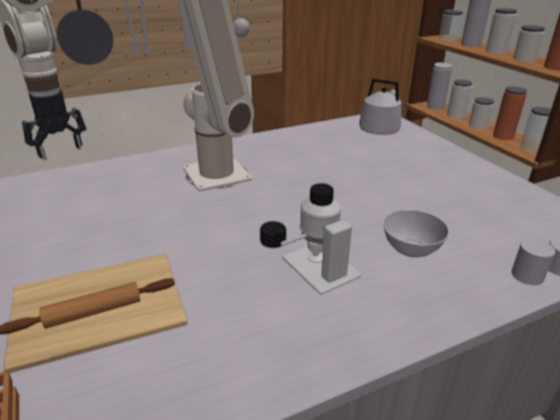

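View pics/top0.png

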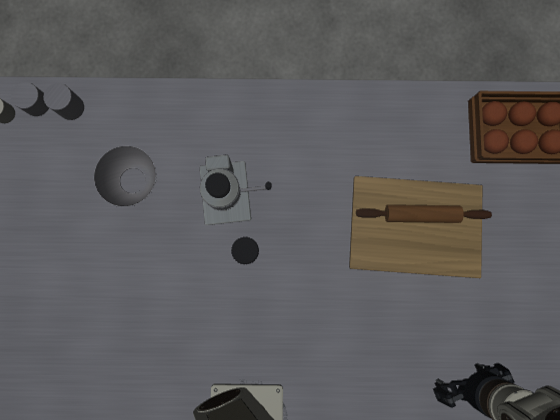

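The top view shows the doser's cap at about (218,186), the lever knob at (268,186), the bowl at (125,176) and the pin on its board at (425,213). There are two black caps, one on the neck at (218,186) and a loose one on the counter at (245,250). The one on the neck fits the description, and I'll confirm it in a crop.

```bash
cat > h.py <<'E'
from workcell import bot
import cv2,numpy as np
def ray(n,u,v,z,info=None):
    i=info or bot.camera_info(n); f=210/np.tan(np.radians(i['vertical_fov']/2)); T=np.array(i['pose'])
    d=T[:3,:3]@np.array([(u-i['cx'])/f,-(v-i['cy'])/f,-1]); o=T[:3,3]
    return o+d*(z-o[2])/d[2]
def proj(n,p,info=None):
    i=info or bot.camera_info(n); f=210/np.tan(np.radians(i['vertical_fov']/2)); T=np.array(i['pose'])
    q=T[:3,:3].T@(np.array(p)-T[:3,3]); return i['cx']+f*q[0]/-q[2], i['cy']-f*q[1]/-q[2]
E
python3 - <<'E'
import cv2,numpy as np
a=cv2.imread("pics/top0.png")[140:270,190:290]; b=cv2.imread("pics/scene0.png")[170:300,250:370]
a=cv2.resize(a,None,fx=4,fy=4,interpolation=cv2.INTER_CUBIC); b=cv2.resize(b,(380,520)if 0 else None,fx=3.3,fy=4,interpolation=cv2.INTER_CUBIC)
cv2.imwrite("pics/crop.png",np.hstack([a,b]))
E
```

```text
(no output)
```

View pics/crop.png

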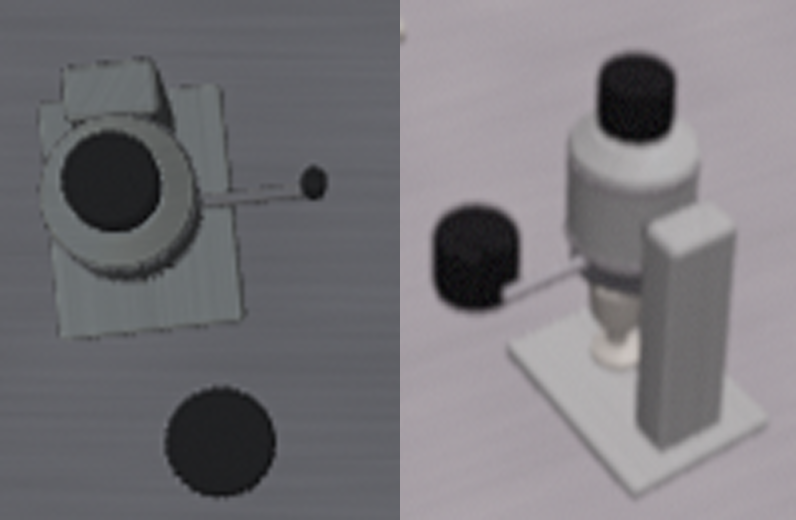

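The crop shows the neck cap at top-view (217.5,185), radius about 12.3 px. The loose cap is at (245,250.5), radius about 13.8 px, and the knob top is at (268.3,185.5). Next I'll check sizes and positions.

```bash
python3 - <<'E'
from h import *
np.set_printoptions(precision=4,suppress=True)
c=ray("top",217.5,185,.226);k=ray("top",268.3,185.5,.150)
print("cap",c,"diam",np.linalg.norm(ray("top",205.3,185,.226)-ray("top",229.7,185,.226)),"loose",np.linalg.norm(ray("top",231.2,250.5,.034)-ray("top",258.8,250.5,.034)),ray("top",245,250.5,.034))
print("knob",k,np.linalg.norm((k-c)[:2]),"ang",np.degrees(np.arctan2(*(k-c)[1::-1])))
print("scene cap",ray("scene",250+(636-400)/3.3,170+72/4,.226))
for s in(0,.8):
  pass
E
```

```text
cap [0.5977 0.0654 0.226 ] diam 0.056584436598698405 loose 0.0747412653957537 [0.4527 0.0083 0.034 ]
knob [ 0.6112 -0.0527  0.15  ] 0.11884917025005833 ang -83.45426846365552
scene cap [0.5984 0.069  0.226 ]
```

The neck cap measures 56.6 mm and the loose one about 75 mm, so the neck cap is the one meant. The doser axis is near (0.598, 0.067). The knob sits at a radius of 119 mm (120 expected), giving a doser yaw of about 6.5°. I'll move above the knob with the fingers straddling it tangentially.

Call:
{"api": "step_arm", "payload": {"targets": "0 0.43 0.41 0.04 0 0 0.836;0 0.43 0.41 0.04 0 0 0.836;0 0.43 0.41 0.04 0 0 0.836;0 0.43 0.41 0.04 0 0 0.836;0 0.43 0.41 0.04 0 0 0.836;0 0.43 0.41 0.04 0 0 0.836;0 0.43 0.41 0.04 0 0 0.836;0 0.43 0.41 0.04 0 0 0.836;0 0.43 0.41 0.04 0 0 0.836"}}

```text
clock: 0.85
eef_pos: [0.3973, -0.2592, 0.2223]
tool_rot: [0.87, 0.493, -0.0, -0.0]
ft_force: [0.0, 0.7, 0.9]
grip_width: 0.0425
grasp_force: 0.0
```

Call:
{"api": "step_arm", "payload": {"targets": "0 0.43 0.41 0.02 0 0 0.836;0 0.43 0.41 0.02 0 0 0.836;0 0.43 0.41 0.02 0 0 0.836;0 0.43 0.41 0.02 0 0 0.836;0 0.43 0.41 0.02 0 0 0.836;0 0.43 0.41 0.02 0 0 0.836;0 0.43 0.41 0.02 0 0 0.836;0 0.43 0.41 0.02 0 0 0.836;0 0.43 0.41 0.02 0 0 0.836;0 0.43 0.41 0.02 0 0 0.836"}}

```text
clock: 1.68
eef_pos: [0.6098, -0.0576, 0.2316]
tool_rot: [0.667, 0.745, -0.001, -0.001]
ft_force: [-0.7, -0.2, -0.8]
grip_width: 0.0427
grasp_force: 0.0
```

```bash
python3 - <<'E'
from h import *
np.set_printoptions(precision=4,suppress=True)
i=bot.camera_info("wrist");im=bot.camera("wrist");cv2.imwrite("pics/w1.png",im[:,:,::-1])
o=bot.get_obs();print(o['clock'],o['eef_pos'],o['tool_rot'],o['joint_pos'],o['grip_width'],o['ft_force'])
print(np.array(i['pose']),i['vertical_fov'],i['cx'],i['cy'])
print("cap exp",proj("wrist",[.598,.067,.226],i),"knob exp",proj("wrist",[.6112,-.0527,.15],i))
E
```

```text
1.7333 [ 0.6095 -0.0581  0.2321] [ 0.6671  0.7449 -0.0008 -0.0005] [-0.0946  0.4665  0.4063  1.5124 -0.0008  1.3661] 0.04264702809587229 [-0.0674 -0.5823 -0.323 ]
[[ 0.9939 -0.1056 -0.0332  0.6015]
 [ 0.1107  0.9416  0.318   0.0237]
 [-0.0023 -0.3198  0.9475  0.4022]
 [ 0.      0.      0.      1.    ]] 64.35233009413977 282.91067135327364 215.2078534738287
cap exp (np.float64(286.625768421714), np.float64(2.6817457506972175)) knob exp (np.float64(285.12694207161286), np.float64(205.517763181246))
```

View pics/w1.png

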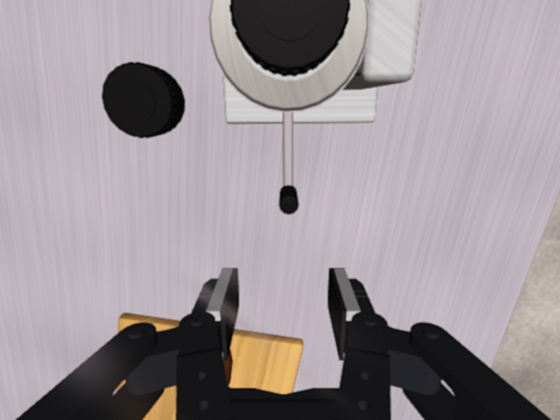

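The wrist view agrees with the earlier estimates to about 2 mm: knob top at (288,206), cap centre at about (290,8). The finger gap lines up with the knob, so I'm lowering over it.

Call:
{"api": "step_arm", "payload": {"targets": "0 0.002 0.008 -0.1 0 0 0;0 0.002 0.008 -0.15 0 0 0;0 0.002 0.008 -0.19 0 0 0;0 0.002 0.008 -0.224 0 0 0;0 0.002 0.008 -0.224 0 0 0"}}

```text
clock: 2.15
eef_pos: [0.6073, -0.0543, 0.1167]
tool_rot: [0.668, 0.745, -0.003, -0.003]
ft_force: [-0.5, 0.1, 0.2]
grip_width: 0.0429
grasp_force: 0.0
```

```bash
python3 - <<'E'
import numpy as np
c=np.array([.599,.066]);k0=np.array([.612,-.0525])
# knob path about axis; tool centre rotates with it, lead angle a
r=k0-c
for d in (10,20,30,40,46,50,54,58):
    a=-np.radians(d);R=np.array([[np.cos(a),-np.sin(a)],[np.sin(a),np.cos(a)]])
    s=R@r-r; print(d,np.round(s/.5,3),round(a/(np.pi/4),3))
E
```

```text
10 [-0.042 -0.001] -0.222
20 [-0.083  0.005] -0.444
30 [-0.122  0.019] -0.667
40 [-0.158  0.039] -0.889
46 [-0.178  0.054] -1.022
50 [-0.191  0.065] -1.111
54 [-0.202  0.077] -1.2
58 [-0.213  0.089] -1.289
```

Call:
{"api": "step_arm", "payload": {"targets": "0 -0.021 -0.001 0 0 0 -0.111;0 -0.042 -0.001 0 0 0 -0.222;0 -0.063 0.002 0 0 0 -0.333;0 -0.083 0.005 0 0 0 -0.444;0 -0.103 0.011 0 0 0 -0.556;0 -0.122 0.019 0 0 0 -0.667;0 -0.14 0.028 0 0 0 -0.778;0 -0.158 0.039 0 0 0 -0.889;0 -0.158 0.039 0 0 0 -0.889"}}

```text
clock: 2.9
eef_pos: [0.5312, -0.0335, 0.1226]
tool_rot: [0.882, 0.471, 0.0, 0.0]
ft_force: [-0.1, 0.0, 0.2]
grip_width: 0.0427
grasp_force: 0.0
```

```bash
python3 - <<'E'
from h import *
o=bot.get_obs();print(o['eef_pos'],o['ft_force'],o['ft_torque'])
im=bot.camera("wrist");i=bot.camera_info("wrist");cv2.imwrite("pics/w2.png",im[:,:,::-1])
E
```

```text
[ 0.53116403 -0.03353167  0.12260296] [-0.06290831  0.02574422  0.23226473] [ 0.03669907 -0.02374927 -0.02038813]
```

View pics/w2.png

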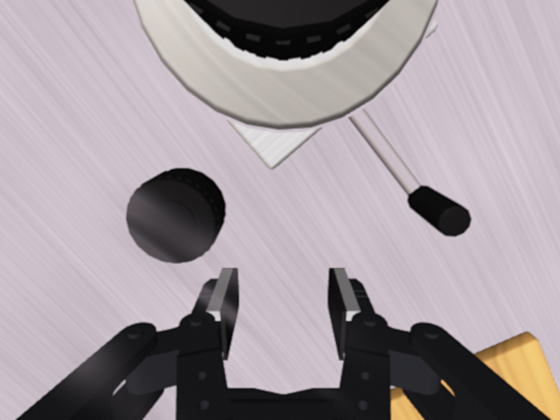

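The knob is at (455,220), still at home and outside the fingers, so they missed it. I'll recheck the knob and the fingertips.

```bash
python3 - <<'E'
from h import *
np.set_printoptions(precision=4,suppress=True)
i=bot.camera_info("wrist");o=bot.get_obs()
print(np.array(i['pose']))
print("tcp px",proj("wrist",o['eef_pos'],i),o['eef_pos'],o['joint_pos'])
print("knob top",ray("wrist",456,221,.15,i),"knob bottom",ray("wrist",418,195,.110,i))
print("exp knob",proj("wrist",[.6125,-.0525,.15],i), proj("wrist",[.599,.066,.226],i))
E
```

```text
[[ 0.8332  0.5247  0.1744  0.5779]
 [-0.5529  0.7895  0.2665  0.0343]
 [ 0.0022 -0.3184  0.9479  0.2932]
 [ 0.      0.      0.      1.    ]]
tcp px (np.float64(281.85735087117047), np.float64(256.6314205124185)) [ 0.5324 -0.0338  0.1225] [-0.0632  0.3516 -0.0556  1.1612 -0.0003  2.0933]
knob top [ 0.6157 -0.0519  0.15  ] knob bottom [ 0.6148 -0.0495  0.11  ]
exp knob (np.float64(450.0804966880613), np.float64(225.65902666835518)) (np.float64(282.62531421688345), np.float64(-156.57314565993167))
```

```bash
python3 - <<'E'
from h import *
im=bot.camera("scene");o=bot.get_obs()
p=proj("scene",o['eef_pos']);print(p,[proj("scene",o['eef_pos']+[0,0,dz]) for dz in(.02,.04)])
c=im[120:290,210:370,::-1];cv2.imwrite("pics/s2.png",cv2.resize(c,None,fx=3.5,fy=3.5,interpolation=cv2.INTER_CUBIC))
E
```

```text
(np.float64(269.947279938053), np.float64(221.85081702208083)) [(np.float64(269.8915772697134), np.float64(214.9937405233877)), (np.float64(269.8348339801733), np.float64(208.0085620972445))]
```

View pics/s2.png

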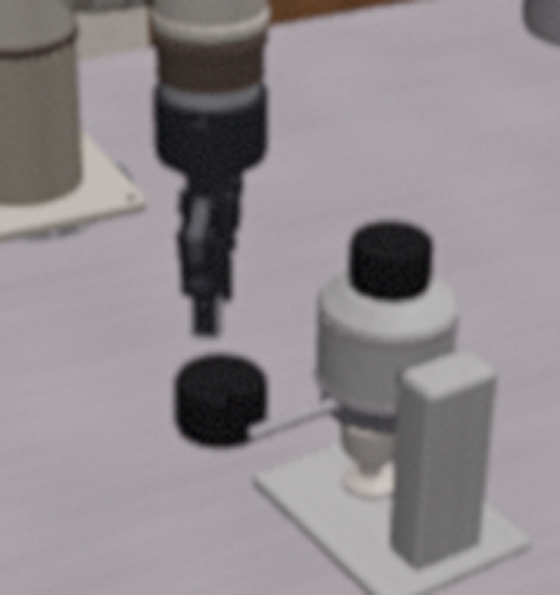

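The tips of half-open fingers sit well behind the TCP, so they skimmed above the knob. I'll shut the fingers, which puts the tips at the TCP, and push from the far side.

Call:
{"api": "step_arm", "payload": {"targets": "-1 0 0 0.08 0 0 0;-1 0 0 0.16 0 0 0;-1 0.03 -0.02 0.16 0 0 0.2;-1 0.08 -0.03 0.16 0 0 0.4;-1 0.13 -0.04 0.16 0 0 0.6;-1 0.18 -0.04 0.16 0 0 0.8;-1 0.23 -0.02 0.16 0 0 1;-1 0.23 -0.02 0.16 0 0 1;-1 0.23 -0.02 0.16 0 0 1"}}

```text
clock: 3.75
eef_pos: [0.6494, -0.0434, 0.1996]
tool_rot: [0.631, 0.776, -0.0, -0.0]
ft_force: [-0.3, -0.4, -0.9]
grip_width: -0.0002
grasp_force: 0.0
```

Call:
{"api": "step_arm", "payload": {"targets": "-1 0 0 0 0 0 0.15;-1 0 0 0 0 0 0.289;-1 0 0 -0.05 0 0 0.289;-1 0 0 -0.1 0 0 0.289;-1 0 0 -0.14 0 0 0.289;-1 0 0 -0.162 0 0 0.289;-1 0 0 -0.162 0 0 0.289"}}

```text
clock: 4.33
eef_pos: [0.646, -0.0434, 0.1166]
tool_rot: [0.541, 0.841, -0.001, -0.002]
ft_force: [-0.5, 0.9, 0.0]
grip_width: 0.0001
grasp_force: 0.0
```

```bash
python3 - <<'E'
from h import *
o=bot.get_obs();print(o['eef_pos'],o['tool_rot'],o['ft_force'],o['grip_width'])
c=np.array([.599,.066]);k0=np.array([.612,-.0525]);r=k0-c
R=lambda d:np.array([[np.cos(np.radians(d)),-np.sin(np.radians(d))],[np.sin(np.radians(d)),np.cos(np.radians(d))]])
for d in (4,8,12,16,20,24,28,32,36,40,44,48,50,52,54,56,58):
    s=R(18-d)@r-R(18)@r; print(d,np.round(s/.5,3),round(-d/45,3))
E
```

```text
[ 0.64598995 -0.04339325  0.11655389] [ 0.54143153  0.84074039 -0.00139906 -0.0023521 ] [-0.53533077  0.85538278  0.0297637 ] 0.00014194425249530504
4 [-0.015 -0.006] -0.089
8 [-0.031 -0.012] -0.178
12 [-0.047 -0.016] -0.267
16 [-0.064 -0.019] -0.356
20 [-0.08 -0.02] -0.444
24 [-0.097 -0.021] -0.533
28 [-0.114 -0.021] -0.622
32 [-0.13  -0.019] -0.711
36 [-0.146 -0.016] -0.8
40 [-0.163 -0.012] -0.889
44 [-0.178 -0.007] -0.978
48 [-0.194 -0.001] -1.067
50 [-0.202  0.003] -1.111
52 [-0.209  0.006] -1.156
54 [-0.216  0.01 ] -1.2
56 [-0.223  0.015] -1.244
58 [-0.23   0.019] -1.289
```

Call:
{"api": "step_arm", "payload": {"targets": "-1 -0.015 -0.006 0.006 0 0 -0.089;-1 -0.031 -0.012 0.006 0 0 -0.178;-1 -0.047 -0.016 0.006 0 0 -0.267;-1 -0.064 -0.019 0.006 0 0 -0.356;-1 -0.08 -0.02 0.006 0 0 -0.444;-1 -0.08 -0.02 0.006 0 0 -0.444"}}

```text
clock: 4.83
eef_pos: [0.6078, -0.0534, 0.1248]
tool_rot: [0.68, 0.734, 0.001, 0.001]
ft_force: [-0.3, -0.4, -0.2]
grip_width: 0.0
grasp_force: 0.0
```

```bash
python3 - <<'E'
from h import *
o=bot.get_obs();print(o['eef_pos'],o['ft_force'],o['grip_width'])
c=np.array([.599,.066]);k0=np.array([.612,-.0525]);r=k0-c
R=lambda d:np.array([[np.cos(np.radians(d)),-np.sin(np.radians(d))],[np.sin(np.radians(d)),np.cos(np.radians(d))]])
for d in (5,10,15,20,25,28,31,33,35,37,39,41):
    s=R(-2-d)@r-R(-2)@r; print(d,np.round(s/.5,3),round(-d/45,3))
im=bot.camera("wrist");cv2.imwrite("pics/w3.png",im[:,:,::-1])
E
```

```text
[ 0.60778452 -0.05338571  0.12479446] [-0.29497064 -0.44673474 -0.16422789] 4.6468673400814924e-05
5 [-0.021 -0.001] -0.111
10 [-0.042  0.001] -0.222
15 [-0.062  0.004] -0.333
20 [-0.082  0.008] -0.444
25 [-0.102  0.015] -0.556
28 [-0.114  0.02 ] -0.622
31 [-0.125  0.025] -0.689
33 [-0.132  0.029] -0.733
35 [-0.14   0.033] -0.778
37 [-0.147  0.037] -0.822
39 [-0.154  0.042] -0.867
41 [-0.16   0.047] -0.911
```

View pics/w3.png

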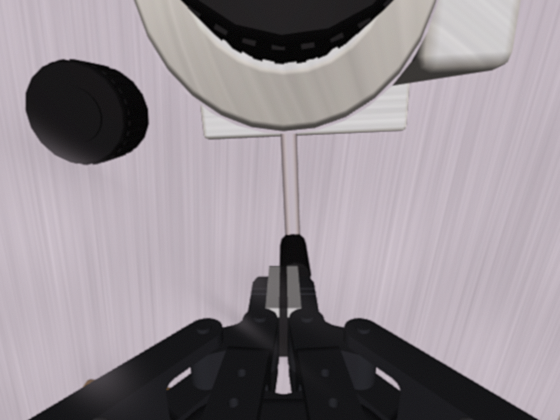

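The shut tips are over the knob at (292,250) without contact, so the tips sit about 25 mm higher than stated. I'll go back beside the knob and push with the TCP 26 mm lower. That's safe even if the tips meet the bar from the side.

Call:
{"api": "step_arm", "payload": {"targets": "-1 0.033 0.001 0 0 0 -0.178;-1 0.016 0.013 0.01 0 0 0.178;-1 0.049 0.008 0.01 0 0 0.266;-1 0.08 0.02 0.01 0 0 0.444;-1 0.08 0.02 0.01 0 0 0.444;-1 0.08 0.02 -0.03 0 0 0.444;-1 0.08 0.02 -0.052 0 0 0.444;-1 0.08 0.02 -0.052 0 0 0.444"}}

```text
clock: 5.55
eef_pos: [0.6462, -0.0426, 0.0937]
tool_rot: [0.541, 0.841, -0.001, -0.002]
ft_force: [-1.1, -0.8, -0.2]
grip_width: 0.0
grasp_force: 0.0
```

Call:
{"api": "step_arm", "payload": {"targets": "-1 -0.015 -0.006 0 0 0 -0.089;-1 -0.031 -0.012 0 0 0 -0.178;-1 -0.047 -0.016 0 0 0 -0.267;-1 -0.064 -0.019 0 0 0 -0.356;-1 -0.08 -0.02 0 0 0 -0.444;-1 -0.08 -0.02 0 0 0 -0.444"}}

```text
clock: 6.05
eef_pos: [0.6079, -0.0529, 0.0974]
tool_rot: [0.679, 0.734, 0.001, 0.001]
ft_force: [2.2, 0.0, -2.4]
grip_width: 0.0002
grasp_force: 1.4
```

```bash
python3 - <<'E'
from h import *
o=bot.get_obs();print(o['eef_pos'],o['ft_force'])
im=bot.camera("scene")[120:290,210:370,::-1];w=bot.camera("wrist")[:,:,::-1]
a=cv2.resize(im,None,fx=2.47,fy=2.47,interpolation=cv2.INTER_CUBIC)[:420]
cv2.imwrite("pics/w4.png",np.hstack([a,w[:,90:490]]))
print(proj("scene",o['eef_pos']),a.shape)
E
```

```text
[ 0.60786104 -0.05292898  0.09742485] [ 2.23598841  0.00248421 -2.44165038]
(np.float64(275.82929951189413), np.float64(248.16730503759217)) (420, 395, 3)
```

View pics/w4.png

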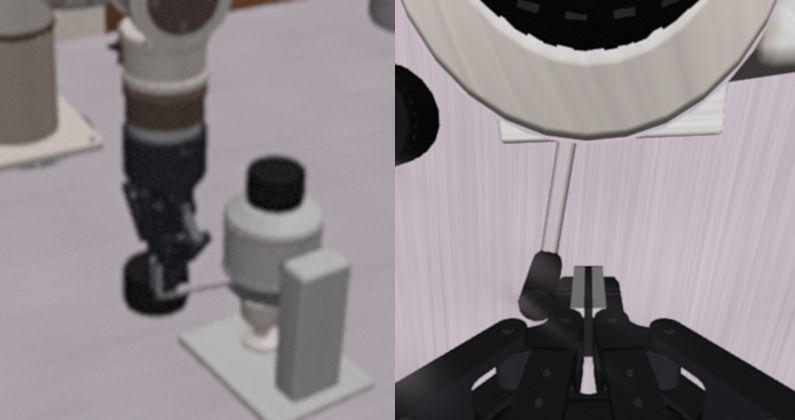

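The lever is now deflecting: the knob is left of the fingers at about (540,285) in the right half, with a push of about 2 N. I'll continue to the stop, watching the force.

Call:
{"api": "step_arm", "payload": {"targets": "-1 -0.021 -0.001 0 0 0 -0.111;-1 -0.042 0.001 0 0 0 -0.222;-1 -0.062 0.004 0 0 0 -0.333;-1 -0.082 0.008 0 0 0 -0.444;-1 -0.102 0.015 0 0 0 -0.556;-1 -0.102 0.015 0 0 0 -0.556;-1 -0.102 0.015 0 0 0 -0.556"}}

```text
clock: 6.73
eef_pos: [0.5582, -0.0463, 0.0974]
tool_rot: [0.821, 0.571, 0.0, 0.002]
ft_force: [4.2, -3.8, -1.6]
grip_width: -0.0003
grasp_force: 2.4
```

Call:
{"api": "step_arm", "payload": {"targets": "-1 -0.012 0.005 0 0 0 -0.067;-1 -0.012 0.005 0 0 0 -0.067;-1 -0.012 0.005 0 0 0 -0.067"}}

```text
clock: 6.98
eef_pos: [0.5525, -0.044, 0.0974]
tool_rot: [0.836, 0.549, 0.0, 0.002]
ft_force: [3.9, -5.0, -0.5]
grip_width: -0.0
grasp_force: 2.5
```

Call:
{"api": "step_arm", "payload": {"targets": "-1 -0.008 0.004 0 0 0 -0.044;-1 -0.011 0.005 0 0 0 -0.067;-1 -0.011 0.005 0 0 0 -0.067"}}

```text
clock: 7.23
eef_pos: [0.547, -0.0415, 0.0974]
tool_rot: [0.85, 0.526, 0.0, 0.002]
ft_force: [2.8, -4.2, -0.8]
grip_width: 0.0002
grasp_force: 2.7
```

Call:
{"api": "step_arm", "payload": {"targets": "-1 -0.007 0.004 0 0 0 -0.044;-1 -0.011 0.006 0 0 0 -0.067;-1 -0.011 0.006 0 0 0 -0.067"}}

```text
clock: 7.48
eef_pos: [0.5414, -0.0387, 0.0974]
tool_rot: [0.864, 0.504, 0.0, 0.002]
ft_force: [2.8, -5.6, -0.8]
grip_width: 0.0002
grasp_force: 2.8
```

Call:
{"api": "step_arm", "payload": {"targets": "-1 -0.007 0.004 0 0 0 -0.044;-1 -0.01 0.006 0 0 0 -0.067;-1 -0.01 0.006 0 0 0 -0.067"}}

```text
clock: 7.73
eef_pos: [0.5403, -0.0388, 0.0977]
tool_rot: [0.877, 0.48, 0.002, 0.006]
ft_force: [11.4, -12.9, -7.0]
grip_width: 0.0001
grasp_force: 8.3
```

Call:
{"api": "step_arm", "payload": {"targets": "-1 -0.007 0.004 0 0 0 -0.044;-1 -0.01 0.007 0 0 0 -0.067;-1 -0.01 0.007 0 0 0 -0.067"}}

```text
clock: 7.98
eef_pos: [0.5393, -0.039, 0.098]
tool_rot: [0.89, 0.456, 0.004, 0.011]
ft_force: [20.3, -22.6, -13.3]
grip_width: -0.0001
grasp_force: 14.5
```

The stop is reached: the TCP no longer advances and the force jumps to about 33 N. I'll ease off and lift away, so the lever springs home.

Call:
{"api": "step_arm", "payload": {"targets": "-1 0.017 -0.011 0 0 0 0.111;-1 0.017 -0.011 0.08 0 0 0.111;-1 0.017 -0.011 0.16 0 0 0.111;-1 0.017 -0.011 0.24 0 0 0.111;-1 0.017 -0.011 0.32 0 0 0.111;1 0.017 -0.011 0.32 0 0 0.111;1 0.017 -0.011 0.32 0 0 0.111;1 0.017 -0.011 0.32 0 0 0.111;1 0.017 -0.011 0.32 0 0 0.111;1 0.017 -0.011 0.32 0 0 0.111"}}

```text
clock: 8.82
eef_pos: [0.5371, -0.036, 0.2546]
tool_rot: [0.869, 0.496, -0.002, -0.001]
ft_force: [0.2, 1.0, 0.2]
grip_width: 0.0605
grasp_force: 0.0
```

```bash
python3 - <<'E'
from h import *
np.set_printoptions(precision=4,suppress=True)
i=bot.camera_info("wrist");w=bot.camera("wrist")[:,:,::-1];t=bot.camera("top")[:,:,::-1]
o=bot.get_obs();print(o['clock'],o['eef_pos'],o['tool_rot'],o['joint_pos'],o['ft_force'],o['grip_width'])
w=w.copy()
a=cv2.resize(t[140:240,190:310],(480,400),interpolation=cv2.INTER_CUBIC)
cv2.imwrite("pics/w5.png",np.hstack([cv2.resize(w,(320*560//420*3//4,240)),cv2.resize(a,(288,240))]))
cv2.imwrite("pics/w5w.png",w)
b=w.copy()
cv2.imwrite("pics/w5.png",np.vstack([np.hstack([b,cv2.resize(a,(240,200)) if 0 else np.vstack([cv2.resize(a,(240,200)),np.zeros((220,240,3),np.uint8)])])]))
print(proj("wrist",[.599,.066,.226],i),proj("wrist",o['eef_pos'],i))
np.save("wp.npy",np.array(i['pose']))
E
```

```text
8.9167 [ 0.5374 -0.0361  0.2551] [ 0.8687  0.4953 -0.0013 -0.001 ] [-0.0671  0.3072  0.23    1.4969  0.0001  2.0381] [-0.0979  0.3241 -0.0046] 0.07456721232608564
(np.float64(284.56593245329987), np.float64(28.466622109624296)) (np.float64(282.36688238137464), np.float64(256.80145487146166))
```

View pics/w5.png

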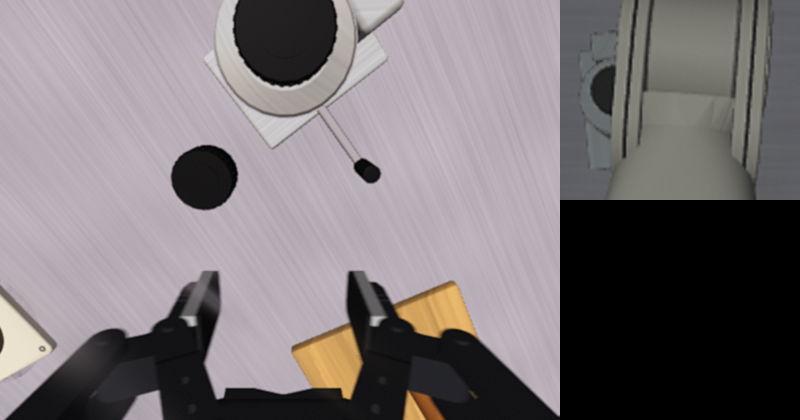

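The lever is back home, with the knob at (368,170), and the cap centre is at (286,30), close to the expected (284.6,28.5). I'll move over the cap and check it and the fingertip height numerically.

Call:
{"api": "step_arm", "payload": {"targets": "1 0.125 0.204 0 0 0 0.68;1 0.125 0.204 0 0 0 0.68;1 0.125 0.204 0 0 0 0.68;1 0.125 0.204 0 0 0 0.68;1 0.125 0.204 0 0 0 0.68;1 0.125 0.204 0 0 0 0.68;1 0.125 0.204 0 0 0 0.68"}}

```text
clock: 9.5
eef_pos: [0.6004, 0.0659, 0.2557]
tool_rot: [0.708, 0.707, -0.001, -0.001]
ft_force: [0.9, -0.3, -0.4]
grip_width: 0.0852
grasp_force: 0.0
```

```bash
python3 - <<'E'
from h import *
np.set_printoptions(precision=4,suppress=True)
T=np.load("wp.npy");i=dict(bot.camera_info("wrist"));i['pose']=T
print("knob now",ray("wrist",370,173,.15,i),"cap",ray("wrist",285.5,30,.226,i))
o=bot.get_obs();print(o['clock'],o['eef_pos'],o['tool_rot'],o['joint_pos'][[0,5]],o['ft_force'],o['grip_width'],bot.grip_point_offset)
E
```

```text
knob now [ 0.6132 -0.0503  0.15  ] cap [0.5991 0.0651 0.226 ]
9.5 [0.6004 0.0659 0.2557] [ 0.7077  0.7065 -0.0007 -0.0006] [0.1094 1.6818] [ 0.9268 -0.2537 -0.3878] 0.08515057097391694 0.0187
```

Call:
{"api": "step_arm", "payload": {"targets": "1 0 0 -0.06 0 0 0;1 0 0 -0.11 0 0 0;1 0 0 -0.11 0 0 0"}}

```text
clock: 9.75
eef_pos: [0.5969, 0.0649, 0.196]
tool_rot: [0.708, 0.706, -0.004, -0.003]
ft_force: [-0.1, -0.9, -2.4]
grip_width: 0.0853
grasp_force: 0.0
```

Call:
{"api": "step_arm", "payload": {"targets": "1 0 0 -0.015 0 0 0;1 0 0 -0.03 0 0 0;1 0 0 -0.03 0 0 0"}}

```text
clock: 10.0
eef_pos: [0.6007, 0.0655, 0.1864]
tool_rot: [0.708, 0.707, -0.0, -0.0]
ft_force: [-0.5, 0.5, 0.1]
grip_width: 0.0854
grasp_force: 0.0
```

Call:
{"api": "step_arm", "payload": {"targets": "1 0 0 -0.01 0 0 0;1 0 0 -0.02 0 0 0;1 0 0 -0.02 0 0 0"}}

```text
clock: 10.25
eef_pos: [0.6005, 0.0658, 0.1761]
tool_rot: [0.707, 0.707, -0.0, -0.0]
ft_force: [0.2, -0.5, 0.2]
grip_width: 0.0852
grasp_force: 0.0
```

```bash
python3 - <<'E'
from h import *
o=bot.get_obs();print(o['clock'],o['eef_pos'],o['ft_force'],o['ft_torque'])
s=bot.camera("scene")[130:270,230:370,::-1];w=bot.camera("wrist")[:,:,::-1]
print(proj("scene",o['eef_pos']))
cv2.imwrite("pics/w6.png",np.hstack([cv2.resize(s,(420,420),interpolation=cv2.INTER_CUBIC),w[:,90:470]]))
E
```

```text
10.25 [0.60054063 0.06579083 0.17612589] [ 0.15809587 -0.49341285  0.16078405] [-0.00022898  0.03359933 -0.05252526]
(np.float64(319.73035724812723), np.float64(207.09701149156703))
```

View pics/w6.png

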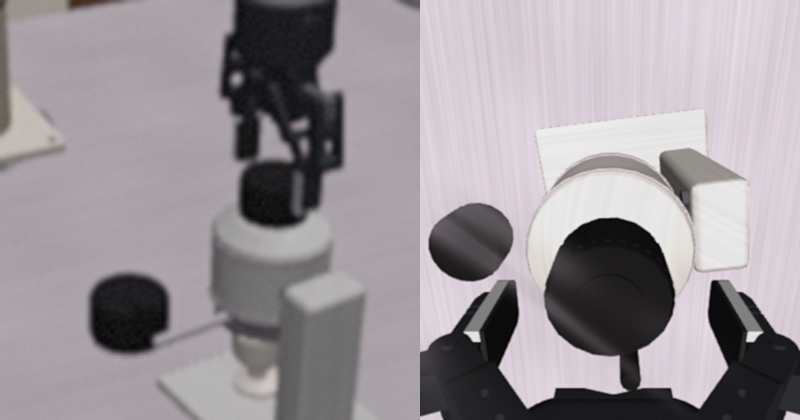

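```bash
python3 - <<'E'
from h import *
for z in (.19,.2,.21,.22): print(z,proj("scene",[.65,.066,z]),proj("scene",[.643,.060,z]),proj("wrist",[.643,.066,z]))
print(ray("scene",332.7,199,.2),"wrist cap", proj("wrist",[.6,.066,.226]))
E
```

```text
0.19 (np.float64(330.935767859799), np.float64(212.0167211467234)) (np.float64(327.08834046017523), np.float64(211.1471804010037)) (np.float64(362.6743290896471), np.float64(266.73555463823766))
0.2 (np.float64(331.21048186528924), np.float64(208.2646096173202)) (np.float64(327.3430464781467), np.float64(207.4021943379425)) (np.float64(367.24334050043467), np.float64(276.1181886115717))
0.21 (np.float64(331.4879554704132), np.float64(204.4748067966278)) (np.float64(327.6003032560836), np.float64(203.61970401567015)) (np.float64(372.3668302137986), np.float64(286.63946429347016))
0.22 (np.float64(331.76823046681267), np.float64(200.64674188411257)) (np.float64(327.8601493037914), np.float64(199.7991432179409)) (np.float64(378.15225250600463), np.float64(298.52004301576756))
[0.61544573 0.09080529 0.2       ] wrist cap (np.float64(280.2137951250665), np.float64(306.53113035923116))
```

The calibration puts the open tips near z 0.21–0.215, beside the cap's upper half. I'll go 10 mm lower and grip.

Call:
{"api": "step_arm", "payload": {"targets": "1 0 0 -0.01 0 0 0;1 0 0 -0.02 0 0 0;-1 0 0 -0.02 0 0 0;-1 0 0 -0.02 0 0 0;-1 0 0 -0.02 0 0 0;-1 0 0 -0.02 0 0 0;-1 0 0 -0.02 0 0 0;-1 0 0 -0.02 0 0 0;-1 0 0 -0.02 0 0 0"}}

```text
clock: 11.1
eef_pos: [0.5998, 0.0656, 0.1667]
tool_rot: [0.707, 0.707, -0.001, -0.0]
ft_force: [-5.7, -1.2, 3.0]
grip_width: 0.0543
grasp_force: 62.6
```

Call:
{"api": "step_arm", "payload": {"targets": "-1 0 0 0 0 0 0.05;-1 0 0 0 0 0 0.1;-1 0 0 0 0 0 0.1"}}

```text
clock: 11.35
eef_pos: [0.6, 0.0658, 0.1668]
tool_rot: [0.679, 0.734, -0.0, -0.0]
ft_force: [-4.7, 0.1, 3.3]
grip_width: 0.0543
grasp_force: 62.6
```

```bash
python3 - <<'E'
from h import *
o=bot.get_obs();print(o['clock'],o['eef_pos'],o['tool_rot'],o['ft_force'],o['ft_torque'],o['grip_width'],o['grasp_force'])
E
```

```text
11.35 [0.59999126 0.06581737 0.16683314] [ 6.78740881e-01  7.34377635e-01 -3.40695368e-04 -4.36323478e-04] [-4.68367008  0.13269234  3.33084175] [-0.0911597   1.01112888  0.01636904] 0.05432437725179572 62.583195213228464
```

Call:
{"api": "step_arm", "payload": {"targets": "-1 0 0 0 0 0 0.05;-1 0 0 0 0 0 0.1;-1 0 0 0 0 0 0.1"}}

```text
clock: 11.6
eef_pos: [0.6003, 0.0658, 0.1669]
tool_rot: [0.65, 0.76, -0.0, -0.0]
ft_force: [-4.8, -0.8, 2.8]
grip_width: 0.0543
grasp_force: 62.6
```

```bash
cat > st.py <<'E'
from h import *
o=bot.get_obs();print(o['clock'],o['eef_pos'].round(4),'yaw',np.degrees(2*np.arctan2(o['tool_rot'][1],o['tool_rot'][0])-np.pi/2).round(2),o['ft_force'].round(2),o['ft_torque'].round(3),o['tau'][5].round(3),o['grip_width'],o['grasp_force'])
E
python3 st.py
```

```text
11.6 [0.6003 0.0658 0.1669] yaw 8.97 [-4.79 -0.82  2.84] [-0.179  1.073  0.015] -0.245 0.05431503218096783 62.57792590011377
```

No stop at 0.157 rad, so counter-clockwise is the loosening way. I'll keep turning that way.

Call:
{"api": "step_arm", "payload": {"targets": "-1 0 0 0 0 0 0.1;-1 0 0 0 0 0 0.2;-1 0 0 0 0 0 0.3;-1 0 0 0 0 0 0.4;-1 0 0 0 0 0 0.4"}}

```text
clock: 12.02
eef_pos: [0.6008, 0.066, 0.167]
tool_rot: [0.523, 0.852, 0.0, 0.0]
ft_force: [-3.4, -0.4, 3.9]
grip_width: 0.0543
grasp_force: 62.6
```

```bash
python3 st.py
```

```text
12.0167 [0.6008 0.066  0.167 ] yaw 26.97 [-3.35 -0.41  3.92] [-0.156  0.807 -0.035] -0.553 0.05426056678903786 62.57214050099719
```

Call:
{"api": "step_arm", "payload": {"targets": "-1 0 0 0 0 0 0.1;-1 0 0 0 0 0 0.2;-1 0 0 0 0 0 0.28;-1 0 0 0 0 0 0.28"}}

```text
clock: 12.35
eef_pos: [0.601, 0.0659, 0.1669]
tool_rot: [0.427, 0.904, 0.0, 0.0]
ft_force: [-2.7, -0.2, 2.5]
grip_width: 0.054
grasp_force: 62.6
```

```bash
python3 st.py
```

```text
12.35 [0.601  0.0659 0.1669] yaw 39.46 [-2.69 -0.23  2.54] [ 0.011  0.76  -0.002] -0.476 0.05401552990230492 62.56781430914998
```

Call:
{"api": "step_arm", "payload": {"targets": "-1 0 0 0.004 0 0 0;-1 0 0 0.008 0 0 0;-1 0 0 0.008 0 0 0"}}

```text
clock: 12.6
eef_pos: [0.601, 0.0657, 0.1704]
tool_rot: [0.427, 0.904, -0.0, 0.0]
ft_force: [-1.0, -1.3, -1.0]
grip_width: 0.0542
grasp_force: 63.3
```

```bash
python3 st.py
```

```text
12.6 [0.601  0.0657 0.1704] yaw 39.45 [-0.96 -1.33 -0.97] [-0.108  0.308  0.005] -0.014 0.0542038050622882 63.25018684670795
```

The pull is only about 1 N, which matches the cap's weight, so it's free. Lifting straight up.

Call:
{"api": "step_arm", "payload": {"targets": "-1 0 0 0.02 0 0 0;-1 0 0 0.04 0 0 0;-1 0 0 0.06 0 0 0;-1 0 0 0.08 0 0 0;-1 0 0 0.11 0 0 0;-1 0 0 0.14 0 0 0;-1 0 0 0.16 0 0 0;-1 0 0 0.17 0 0 0;-1 0 0 0.17 0 0 0;-1 0 0 0.17 0 0 0"}}

```text
clock: 13.43
eef_pos: [0.601, 0.0659, 0.256]
tool_rot: [0.426, 0.905, 0.0, 0.0]
ft_force: [-0.2, 0.2, -1.4]
grip_width: 0.0542
grasp_force: 63.3
```

Call:
{"api": "step_arm", "payload": {"targets": "-1 0 0 0 0 0 0;-1 0 0 0 0 0 0;-1 0 0 0 0 0 0;-1 0 0 0 0 0 0;-1 0 0 0 0 0 0;-1 0 0 0 0 0 0"}}

```text
clock: 13.93
eef_pos: [0.6006, 0.0658, 0.2554]
tool_rot: [0.426, 0.905, -0.0, -0.0]
ft_force: [0.2, 0.4, -0.9]
grip_width: 0.0541
grasp_force: 63.3
```

```bash
python3 st.py; python3 - <<'E'
from h import *
# numeric check: is neck (bright) or black cap at the home spot in the scene picture; and black at the lifted spot
s=bot.camera("scene").astype(int);w=bot.camera("wrist").astype(int)
for z in (.205,.26,.275,.29,.305): 
    u,v=map(int,proj("scene",[.625,.055,z]));print(z,u,v,s[v-1:v+2,u-1:u+2].mean((0,1)).round())
b=cv2.imread("pics/w6.png"); 
g=w.sum(2)<130; print("wrist dark width rows",[(r,np.where(g[r,185:385])[0].min()+185,np.where(g[r,185:385])[0].max()+185) for r in (250,290,330) if g[r,185:385].any()])
E
```

```text
13.9333 [0.6006 0.0658 0.2554] yaw 39.55 [ 0.17  0.36 -0.87] [ 0.     0.021 -0.037] 0.0 0.05405870056593104 63.30813106556889
0.205 321 202 [109. 103. 108.]
0.26 322 181 [167. 160. 166.]
0.275 323 175 [167. 160. 166.]
0.29 323 169 [19. 18. 20.]
0.305 323 162 [17. 17. 19.]
wrist dark width rows [(250, np.int64(235), np.int64(333)), (290, np.int64(215), np.int64(377)), (330, np.int64(185), np.int64(384))]
```

The cap is held: grip width is 54 mm, the load is about 0.9 N, and the scene pixels are dark from z≈0.285 up with clear space over the bare neck. Handing in.

```bash
python3 -c "
from workcell import bot
print(bot.job_done())"
```

```text
the job is handed in; nothing more can be done
None
```

I swung the lever to its stop and it sprang back home. The cap then unscrewed counter-clockwise (right-hand thread), and I handed the job in at about 14 s with the cap held upright and still, about 7 cm above the neck. The egg cup, bowl and rolling pin were not touched.

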